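# Close up the drilling jig on a board

### The job

Push the pale board in the drilling jig fully home, flat against the aluminium fence behind it and against the dark wooden end stop on its right, while the clamp is still up. Then swing the red-handled hold-down clamp down until its rubber pad presses firmly on the board, and leave it there with the board still home. Leave the other things on the jig and bench where they are.

Things in the scene. Friction and masses are not known exactly. Their poses are not given: they have to be found in the camera images.
- jig: Drilling jig fixed to the bench; origin at bench level. +x points away from the robot towards the fence, +y left along the fence, +z up. Grey bed 18 mm thick, x -110..+90, y -160..+160 mm. Behind the fence at y = -70 mm two steel cheeks (up to z = 61 mm) carry the clamp.
- fence (a point): Middle of the foot of the aluminium fence's near face: jig x = +20, y = 0, z = 18 mm. The fence is 20 mm thick, 20 mm high (top at z = 38 mm) and runs the whole length of the bed.
- stop (a point): Foot of the dark wooden end stop's inner face, at the right end of the bed: jig x = -25, y = -130, z = 18 mm. The face spans x -70..+20 mm; its top is at z = 38 mm.
- board: Loose pale softwood board, 60 mm (own x) x 220 mm (own y, roughly along the fence) x 20 mm thick, 0.13 to 0.25 kg; origin at the centre of its underside. Starts flat on the bed (jig z = 18 mm), turned up to 0.14 rad, centre 25 to 40 mm short of fence and 25 to 60 mm short of stop. Fully home its origin is at jig x = -10, y = -20 mm, not turned.
- clamp (a joint): Clamp hinge angle, rad, about the jig's y axis through clamp_hinge. 0 = arm level, pointing to the jig's -x, pad just touching a board on the bed; grows as the arm swings up; pi/2 = upright; stops at 1.9. Starts at 1.35 to 1.75. Lowest -0.12 (no board). Stiff hinge (0.35 N m friction): stays where left; about 3 N at the red grip moves it, more presses the pad on the board.
- clamp_hinge (a point): The clamp's hinge axis, at x = +55, y = -70, z = +52 mm in the jig's frame; fixed on the jig.
- clamp_grip (a point): A point on the centre line of the red round grip, 125 mm from the hinge axis; moves with the arm. The arm is a steel bar 16 mm wide and 8 mm thick; the red grip is 20 mm in diameter and reaches from 85 to 155 mm from the axis.
- pad: Round black rubber pad under the arm, 18 mm in diameter, moves with the arm, swivels up to 0.1 rad; origin at the centre of its pressing face, 65 mm from the hinge axis along the arm and 14 mm below the arm's centre line (when level).
- tin: small round can, 36 mm across and 45 mm tall, standing on the jig behind the left part of the fence
- offcut: dark wood offcut, 50 x 130 x 22 mm, lying on the bench left of the jig
- square: try square lying flat right of the jig: dark wood stock 22 x 110 x 16 mm (origin under its centre), steel blade 150 mm long towards +x of its frame
- glue: white glue bottle, 56 mm across, 150 mm tall, standing right of the jig
- screwdriver: screwdriver with an orange handle lying left of the jig, about 200 mm long
- tape: yellow tape measure, 70 x 38 x 62 mm, standing right of the jig
- hammer: hammer lying far right on the bench, about 260 mm long
Things that resemble listed ones, but are neither listed nor needed, are in the scene too. Leave any blue or green look-alike of the board alone.

How it is judged:
On the way:
1. the board is home against fence and end stop, flat on the bed, while the clamp is still up (above 0.7 rad) (x of board in the frame of jig above -0.0125 m and y of board in the frame of jig below -0.017 m and angle between the x axis of board and the x axis of jig, either way round below 0.016 rad and z of board in the frame of jig below 0.0205 m and angle between board's own z axis and vertical below 0.03 rad and value of joint clamp above 0.7 rad), for 0.2 s.
At the end, for the whole second after the job is handed in: The board lies flat on the bed, at rest, within 2.5 mm of the fence and 3 mm of the end stop (at its centre) and turned less than 0.016 rad from the fence; the clamp is below 0.04 rad and its pad bears on the board with more than 1 N (x of board in the frame of jig above -0.0125 m and y of board in the frame of jig below -0.017 m and angle between the x axis of board and the x axis of jig, either way round below 0.016 rad and z of board in the frame of jig below 0.0205 m and angle between board's own z axis and vertical below 0.03 rad and value of joint clamp below 0.04 rad and contact force between pad and board above 1 N and linear speed of board below 0.01 m/s); the robot touches nothing.
It fails at once if a bystander is moved by more than 30 mm (distance of any of tin, offcut, square, glue, screwdriver, tape, hammer from where it was at the start of the episode above 0.03 m).
It also fails if it takes over 67 s, if anything falls off the work surface, if the arm or the gripper's body presses on something with over 40 N, if the wrist force passes 120 N, or if a joint passes its speed limit or range.

### The arm

A 6-joint arm with a two-finger parallel gripper is mounted at the origin on the work surface. World frame = base frame: x ahead of the robot, y to its left, z up, the work surface at z = 0. Lengths are in m, angles in rad, forces in N, time in s.
With the tool pointing down it reaches from about 0.375 to 0.9 m from the base axis. Payload 3.1 kg.
Tool frame: the origin (TCP) lies midway between the tips of the shut fingers; the grasp point (between the pads) lies 19 mm behind it; x points along the fingers, z is the direction in which the jaws open and shut, and the axes are right-handed (so a half turn about x gives the same grasp; the last joint's range is limited). The gripper opens to 85 mm and grips with 20 to 120 N. Pads are 22 mm wide; open, the fingers measure 114 mm over their backs; the gripper's body (76 mm by 85 mm) begins 54 mm behind the grasp point. The pads swing forward as they close: fully open they stand 13 mm farther back than shut.
Start: joints at [1.038, 0.527, 1.433, -0, 1.181, -0.178], TCP at [0.217, 0.586, 0.231] pointing down, gripper open.
Joint ranges: [-3.08, 3.08], [-0.75, 2.2], [0.22, 2.44], [-1.43, 4.57], [0, 2.65], [-2.85, 2.85]. Speed limits (rad/s): [2.79, 2.79, 3.14, 3.14, 3.14, 3.14].

### API

Orientations are given as a unit quaternion [x, y, z, w].
In Python, from station import telemetry, optics, manip gives the robot as it stands.
- The arm moves only by the tool step_arm, never from a script. Its argument "commands" is a list of rows, each a list of 4 numbers: the shift along the tool's x, y, z in m, then the turn about the tool's x in rad. A call has 1 to 8 rows; each row is the pose to reach, as a shift and turn from the pose measured when the call began, along the tool's axes at that moment; what a row does not reach only later rows make up. A row lasts 1/12 s, in which the tool goes at most 41.7 mm and 7.16 degrees, less where a joint would pass 70% of its speed; a pose out of reach is approached as far as the arm can. A call with a gripper value outside its range is refused whole. "jaw" is the finger opening in m, from 0 to 0.0854, set as the call begins (left out, the last holds). The fingers move at their own pace and stop on an object; "grip_force" is the grip in N (left out, the last holds). Time passes only in rows, so rows that repeat a pose let the fingers close. It gives the time, the measured TCP pose, the force and the opening at its end, in the units of the state.
- telemetry.sense(): the state, without advancing time (a new reading comes with each control period).
- optics.snapshot(name): name is "scene" or "top" or "wrist"; returns the picture (420x560x3 uint8, red, green, blue); there is no depth.
- optics.camera_params(name): a dict with "mtx" (3x3 intrinsics, pixels), "origin" and "attitude" of the camera in the world. Camera axes: x right, y down, z forward; pixel columns grow to the right and rows downward; lengths in m; the calibration is good to about 2 mm. A picture is of the moment at which its call begins: read the wrist's pose just before it. camera_params takes no time and is no camera call; for the wrist camera it gives the pose at the moment of the call.
- manip.sign_off(): hands the job in, once; it reports no verdict.
The state is a dict: "t": time; "q": joint angles; "qd": joint speeds; "tau": joint torques, N m; "tcp_pos": TCP position; "tool_rot": TCP orientation; "force": force on the tool from outside, world axes, zero at the start; "ft_torque": the same for the moment, N m; "finger_gap": opening from 0.0 (shut) to 1.0 (fully open).
Only numpy, scipy, OpenCV 4.12 (cv2) and the standard library are available. Lean on these libraries where they do the work, as an engineer would, in place of code of your own. Each camera call takes 0.05 s, during which the arm holds its last target.

## Working session

There is one attempt and no reset: what is moved stays moved. The work goes in short steps, Python scripts to look and compute and a tool call to move; the robot and the scene stay as the last step left them, time stands still between calls to the robot, and variables do not carry over. Pictures are saved under pics/ and viewed, and the job is handed in when it is done.

Besides the shell and the picture viewer there is one more tool, called after ">>>" by a JSON object that holds its "name" and its "arguments", one argument or row to a line. step_arm: Moves the arm, as the interface text tells. Its arguments: {"type":"object","properties":{"commands":{"type":"array","items":{"type":"array","items":{"type":"number"}}},"jaw":{"type":"number"},"grip_force":{"type":"number"}},"required":["commands"]}

```bash
ls; mkdir -p pics; python3 - <<'E'
from station import telemetry, optics, manip
import cv2
print(telemetry.sense())
for n in ("scene","top","wrist"):
    im=optics.snapshot(n); cv2.imwrite(f"pics/{n}0.png",cv2.cvtColor(im,cv2.COLOR_RGB2BGR))
    print(n,optics.camera_params(n))
E
```

```text
pics
{'t': 0.0, 'q': array([ 1.03748889e+00,  5.28495228e-01,  1.43391319e+00, -2.09473123e-05,
        1.18142571e+00, -1.78507375e-01]), 'qd': array([ 0.00012739,  0.0016675 , -0.00012227, -0.00020789, -0.00166981,
       -0.00194467]), 'tau': array([ 1.69903371e-03, -4.42356455e+01, -1.78022647e+01, -2.44709745e-04,
        8.54040845e-03, -1.23083171e-05]), 'tcp_pos': array([0.2167309 , 0.58543867, 0.23031233]), 'tool_rot': array([-0.4042557 ,  0.5811041 ,  0.40358326,  0.5796688 ]), 'force': array([-0.67542307,  0.04352268,  1.09445928]), 'ft_torque': array([ 0.06392676, -0.01630485, -0.0185318 ]), 'finger_gap': 0.9975229456948811}
scene {'mtx': array([[426.11108892,   0.        , 277.57826537],
       [  0.        , 426.11108892, 208.00813093],
       [  0.        ,   0.        ,   1.        ]]), 'origin': array([1.23448968, 0.48060344, 1.1057476 ]), 'attitude': array([ 0.44093899,  0.82653902, -0.31063756, -0.16096696])}
top {'mtx': array([[513.7497509 ,   0.        , 275.39843417],
       [  0.        , 513.7497509 , 207.64705464],
       [  0.        ,   0.        ,   1.        ]]), 'origin': array([ 0.32888786, -0.01990195,  1.84486769]), 'attitude': array([ 0.71551295, -0.69714083,  0.03086403, -0.03291341])}
wrist {'mtx': array([[358.86226699,   0.        , 279.34278685],
       [  0.        , 358.86226699, 213.96721792],
       [  0.        ,   0.        ,   1.        ]]), 'origin': array([0.14162519, 0.61385384, 0.37361134]), 'attitude': array([0.81033402, 0.56418011, 0.08968412, 0.1304467 ])}
```

View pics/scene0.png

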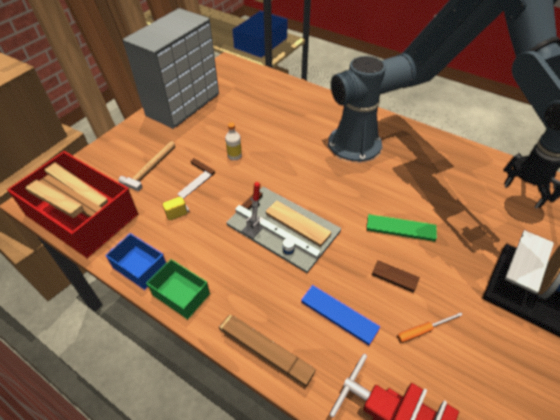

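View pics/top0.png

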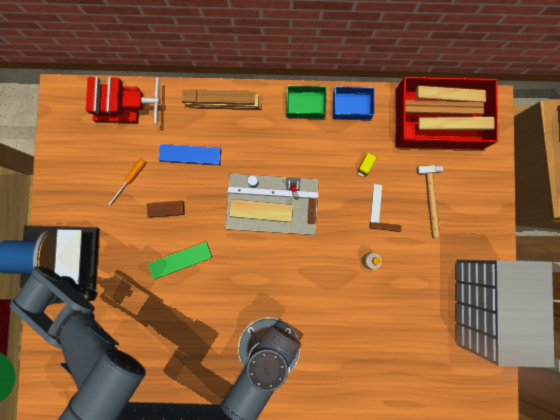

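View pics/wrist0.png

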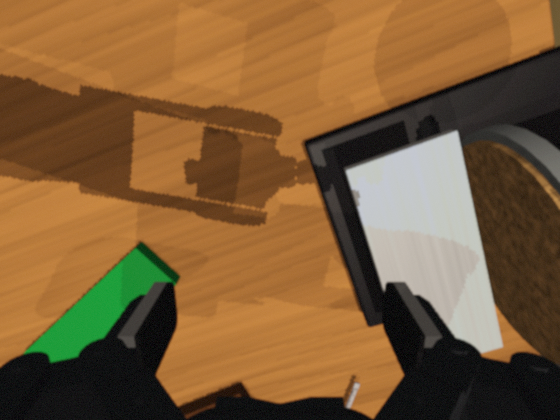

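Top view: the jig is at about (228–318, 176–233), with the pale board on it at (261, 210). The look-alikes are the blue plank (190, 155), the green plank (180, 260) and the pale sticks in the red crate (455, 110). Only the board on the jig bed fits the description. I'll enlarge and measure it.

```bash
cat > h.py <<'E'
import numpy as np, cv2
from scipy.spatial.transform import Rotation as R
from station import telemetry, optics, manip
def ray(n,uv,z,p=None):
    p=p or optics.camera_params(n)
    d=np.linalg.inv(p["mtx"])@np.r_[uv,1]; d=R.from_quat(p["attitude"]).as_matrix()@d
    o=np.array(p["origin"]); return o+d*(z-o[2])/d[2]
def proj(n,X,p=None):
    p=p or optics.camera_params(n)
    c=R.from_quat(p["attitude"]).as_matrix().T@(np.array(X)-p["origin"]); u=p["mtx"]@c; return u[:2]/u[2]
E
python3 - <<'E'
from h import *
t=cv2.imread("pics/top0.png"); s=cv2.imread("pics/scene0.png")
a=cv2.resize(t[165:245,215:330],None,fx=6.9,fy=6.9,interpolation=cv2.INTER_CUBIC)
b=cv2.resize(s[170:280,215:350],None,fx=5.4,fy=5.4,interpolation=cv2.INTER_CUBIC)
cv2.imwrite("pics/tc.png",a); cv2.imwrite("pics/sc.png",b)
hsv=cv2.cvtColor(t,cv2.COLOR_BGR2HSV)
for uv in [(240,200),(240,212),(270,228),(261,210),(250,190),(312,210)]: print(uv,hsv[uv[1],uv[0]])
# tool-camera offset
st=telemetry.sense(); p=optics.camera_params("wrist"); M=R.from_quat(st["tool_rot"]).as_matrix()
print(M, M.T@(p["origin"]-st["tcp_pos"]))
E
```

```text
(240, 200) [ 21 102 192]
(240, 212) [ 23 126 219]
(270, 228) [ 27  33 170]
(261, 210) [ 22 130 218]
(250, 190) [108  19 233]
(312, 210) [  9  25 104]
[[-8.43485384e-04 -9.37732878e-01  3.47356213e-01]
 [-1.45155881e-03  3.47357119e-01  9.37731798e-01]
 [-9.99998591e-01  2.86755094e-04 -1.65416507e-03]] [-1.43036546e-01  8.03583365e-02  1.32553635e-04]
```

View pics/tc.png

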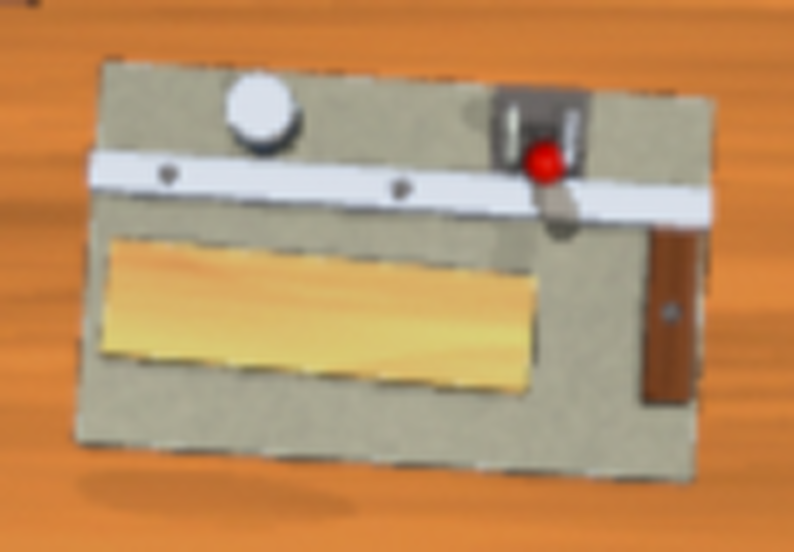

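View pics/sc.png

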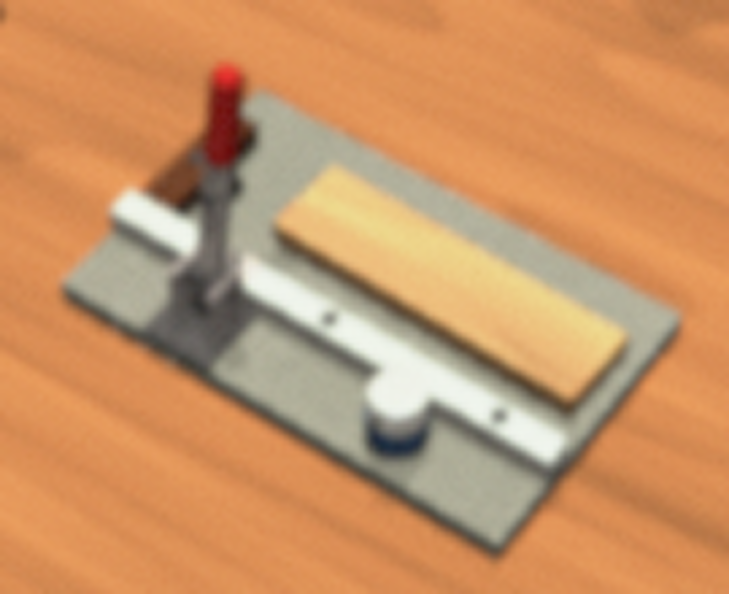

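The crops confirm the pale board on the grey bed. In the top crop its corners are at (112,238), (535,276), (527,392) and (102,354). The bed corners are at (104,62), (713,98), (692,480) and (78,442), and the red grip is nearly upright at (545,162). Next I'll compute the poses.

```bash
cat >> h.py <<'E'
def fit(model,pts):
    model=np.array(model,float);pts=np.array(pts)[:,:2]
    mc,pc=model.mean(0),pts.mean(0);H=(model-mc).T@(pts-pc)
    th=np.arctan2(H[0,1]-H[1,0],H[0,0]+H[1,1]);c,s=np.cos(th),np.sin(th);Rm=np.array([[c,-s],[s,c]])
    t=pc-Rm@mc; return t,th,np.linalg.norm((model@Rm.T+t)-pts,axis=1)
E
python3 - <<'E'
from h import *
p=optics.camera_params("top")
f=lambda c:((np.array(c)+.5)/6.9-.5)+[215,165]
bed=[ray("top",f(c),.018,p) for c in [(104,62),(713,98),(692,480),(78,442)]]
t,th,e=fit([[.09,.16],[.09,-.16],[-.11,-.16],[-.11,.16]],bed); print("jig",t,th,e)
brd=[ray("top",f(c),.038,p) for c in [(112,238),(535,276),(527,392),(102,354)]]
tb,tbh,e=fit([[.03,.11],[.03,-.11],[-.03,-.11],[-.03,.11]],brd); print("board",tb,tbh,e)
c,s=np.cos(th),np.sin(th);J=np.array([[c,-s],[s,c]])
print("board in jig",J.T@(tb-t),tbh-th)
# fence near top edge corners
for q in [(90,188),(712,228)]: print("fence top near",J.T@(ray("top",f(q),.038,p)[:2]-t))
# stop inner face edge
for q in [(650,230),(641,402)]: print("stop",J.T@(ray("top",f(q),.038,p)[:2]-t))
# clamp angle: predicted top-of-grip pixel
for a in (1.35,1.45,1.55,1.65,1.75):
    X=np.array([.055-.155*np.cos(a),-.07]);z=.052+.155*np.sin(a)
    W=np.r_[J@X+t,z]; print(a,(proj("top",W,p)-[215,165]+.5)*6.9-.5,(proj("scene",W)-[215,170]+.5)*5.4-.5)
E
```

```text
jig [ 5.18141065e-01 -4.65755423e-04] -0.0347516314188162 [0.00151812 0.00138685 0.00156828 0.00172471]
board [0.48185518 0.03879918] -0.06268261038395459 [0.00074442 0.0016172  0.00056093 0.00141917]
board in jig [-0.03762822  0.03798049] -0.027930978965138388
fence top near [0.0204916  0.15939998]
fence top near [ 0.01921698 -0.16034971]
stop [ 0.01626106 -0.12868532]
stop [-0.07218032 -0.12895331]
1.35 [547.23330831 173.60086039] [230.82972413  65.43832538]
1.45 [549.31185235 140.43310793] [213.44098177  78.343342  ]
1.55 [551.30020926 107.29236748] [195.71439665  93.63094815]
1.65 [553.17300837  74.60229518] [177.86915302 111.15747068]
1.75 [554.90676464  42.77803201] [160.13467801 130.73791043]
```

```bash
cat >> h.py <<'E'
JT=np.array([.5181,-.0005]);JA=-.0348
JR=np.array([[np.cos(JA),-np.sin(JA)],[np.sin(JA),np.cos(JA)]])
def tojig(X): X=np.array(X); return np.r_[JR.T@(X[:2]-JT),X[2]]
def go(x,y,z,ya=np.pi):
    """shift+turn to jig pose; ya = angle of tool y in jig frame"""
    st=telemetry.sense();M=R.from_quat(st["tool_rot"]).as_matrix()
    W=np.r_[JR@[x,y]+JT,z]; d=M.T@(W-st["tcp_pos"])
    cur=np.arctan2(M[1,1],M[0,1])-JA; turn=-((ya-cur+np.pi)%(2*np.pi)-np.pi)
    print("t %.2f jig %s F %s gap %.2f"%(st["t"],tojig(st["tcp_pos"]).round(4),st["force"].round(1),st["finger_gap"]))
    print("cmd",d.round(4),turn.round(3))
E
python3 -c "
from h import *
go(-.11,.03,.12)"
```

```text
t 0.15 jig [-0.3215  0.5753  0.2306] F [-0.4 -0.   0.1] gap 1.00
cmd [ 0.1112 -0.3723 -0.4509] -0.32
```

>>> {"name": "step_arm", "arguments": {
  "commands": [
    [0.007,-0.025,-0.03,-0.04],
    [0.02,-0.05,-0.06,-0.08],
    [0.03,-0.075,-0.09,-0.12],
    [0.037,-0.1,-0.12,-0.16],
    [0.045,-0.125,-0.15,-0.2],
    [0.05,-0.15,-0.18,-0.24],
    [0.055,-0.175,-0.21,-0.28],
    [0.06,-0.2,-0.24,-0.32]
  ],
  "jaw": 0.06
}}

```text
t: 0.82
tcp_pos: [0.321, 0.2893, 0.1707]
tool_rot: [-0.492, 0.509, 0.492, 0.507]
force: [1.5, -0.2, 1.1]
finger_gap: 0.701
```

```bash
python3 -c "
from h import *
go(-.11,.03,.08)"
```

```text
t 0.82 jig [-0.2071  0.2828  0.1707] F [ 1.5 -0.2  1.1] gap 0.70
cmd [ 0.091  -0.0964 -0.2529] 0.003
```

>>> {"name": "step_arm", "arguments": {
  "commands": [
    [0.01,-0.013,-0.03,0],
    [0.02,-0.026,-0.065,0],
    [0.03,-0.039,-0.1,0],
    [0.04,-0.052,-0.135,0],
    [0.05,-0.065,-0.17,0],
    [0.065,-0.08,-0.21,0],
    [0.091,-0.096,-0.253,0.003],
    [0.091,-0.096,-0.253,0.003]
  ]
}}

```text
t: 1.48
tcp_pos: [0.4113, 0.0292, 0.0784]
tool_rot: [-0.491, 0.51, 0.489, 0.51]
force: [0.5, 0.7, 0.0]
finger_gap: 0.703
```

```bash
python3 - <<'E'
from h import *
go(-.11,.036,.02)
for n in("wrist","scene"): cv2.imwrite(f"pics/{n}1.png",cv2.cvtColor(optics.snapshot(n),cv2.COLOR_RGB2BGR))
E
```

```text
t 1.48 jig [-0.1077  0.0259  0.0784] F [0.5 0.7 0. ] gap 0.70
cmd [0.0584 0.0024 0.0102] -0.005
```

View pics/wrist1.png

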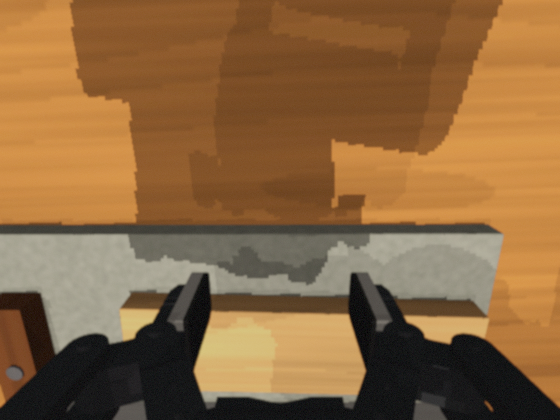

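View pics/scene1.png

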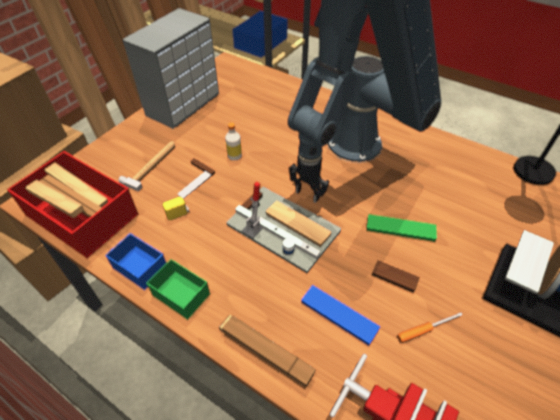

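>>> {"name": "step_arm", "arguments": {
  "commands": [
    [0.015,0.001,0.003,0],
    [0.03,0.002,0.006,0],
    [0.04,0.003,0.01,0],
    [0.048,0.003,0.01,0],
    [0.054,0.003,0.01,0],
    [0.057,0.003,0.01,-0.005],
    [0.057,0.003,0.01,-0.005]
  ]
}}

```text
t: 2.17
tcp_pos: [0.4071, 0.0412, 0.0215]
tool_rot: [-0.491, 0.509, 0.492, 0.508]
force: [-0.5, 0.7, -0.4]
finger_gap: 0.7
```

```bash
python3 - <<'E'
from h import *
go(-.052,.036,.021)
cv2.imwrite("pics/wrist2.png",cv2.cvtColor(optics.snapshot("wrist"),cv2.COLOR_RGB2BGR))
E
```

```text
t 2.17 jig [-0.1123  0.0378  0.0215] F [-0.5  0.7 -0.4] gap 0.70
cmd [ 0.0004 -0.0603 -0.0018] 0.001
```

View pics/wrist2.png

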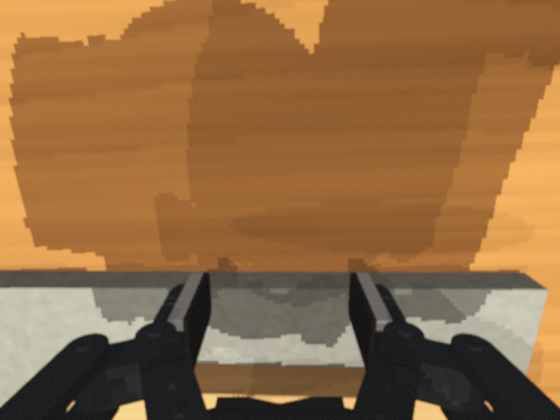

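>>> {"name": "step_arm", "arguments": {
  "commands": [
    [0,-0.01,0,0],
    [0,-0.02,0,0],
    [0,-0.028,0,0],
    [0,-0.034,0,0],
    [0,-0.039,0,0],
    [0,-0.044,0,0],
    [0,-0.048,0,0],
    [0,-0.052,0,0]
  ]
}}

```text
t: 2.88
tcp_pos: [0.4587, 0.0394, 0.0217]
tool_rot: [-0.491, 0.51, 0.492, 0.507]
force: [-0.9, 0.9, 0.9]
finger_gap: 0.701
```

```bash
python3 - <<'E'
from h import *
go(-.049,.036,.021)
cv2.imwrite("pics/wrist3.png",cv2.cvtColor(optics.snapshot("wrist"),cv2.COLOR_RGB2BGR))
t=cv2.cvtColor(optics.snapshot("top"),cv2.COLOR_RGB2BGR)
cv2.imwrite("pics/tc3.png",cv2.resize(t[165:245,215:330],None,fx=6.9,fy=6.9,interpolation=cv2.INTER_CUBIC))
E
```

```text
t 2.88 jig [-0.0607  0.0378  0.0217] F [-0.9  0.9  0.9] gap 0.70
cmd [ 0.0007 -0.0117 -0.0018] 0.0
```

View pics/wrist3.png

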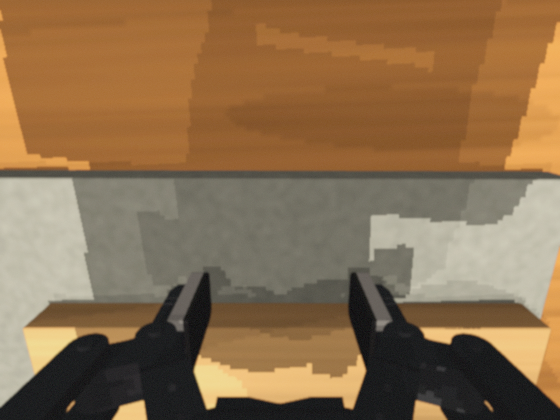

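View pics/tc3.png

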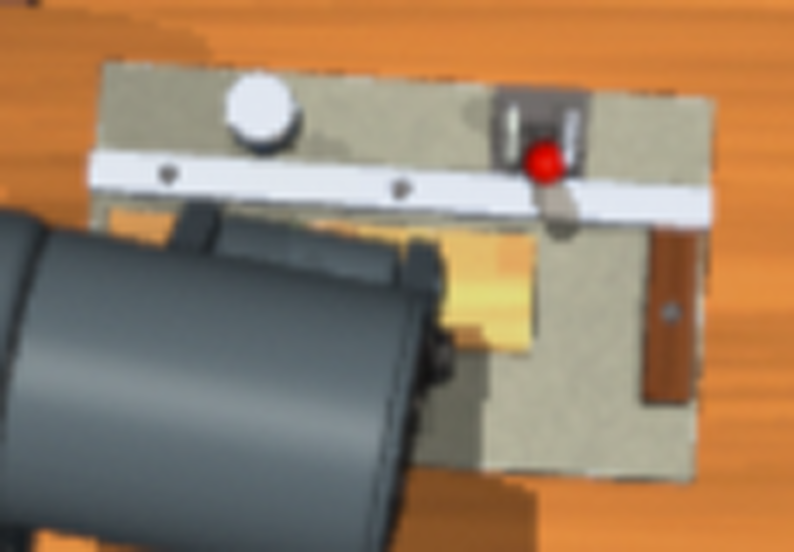

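>>> {"name": "step_arm", "arguments": {
  "commands": [
    [0,-0.003,0,0],
    [0,-0.005,0,0],
    [0,-0.007,0,0],
    [0,-0.009,0,0],
    [0,-0.011,0,0],
    [0,-0.012,0,0],
    [0,-0.013,0,0]
  ]
}}

```text
t: 3.57
tcp_pos: [0.47, 0.039, 0.0216]
tool_rot: [-0.49, 0.511, 0.493, 0.507]
force: [-8.1, -1.6, 5.1]
finger_gap: 0.7
```

```bash
python3 - <<'E'
from h import *
go(-.049,.036,.021)
t=cv2.cvtColor(optics.snapshot("top"),cv2.COLOR_RGB2BGR)
cv2.imwrite("pics/tc4.png",cv2.resize(t[165:245,215:330],None,fx=6.9,fy=6.9,interpolation=cv2.INTER_CUBIC))
E
```

```text
t 3.57 jig [-0.0494  0.0378  0.0216] F [-8.1 -1.6  5.1] gap 0.70
cmd [ 0.0006 -0.0004 -0.0018] -0.0
```

View pics/tc4.png

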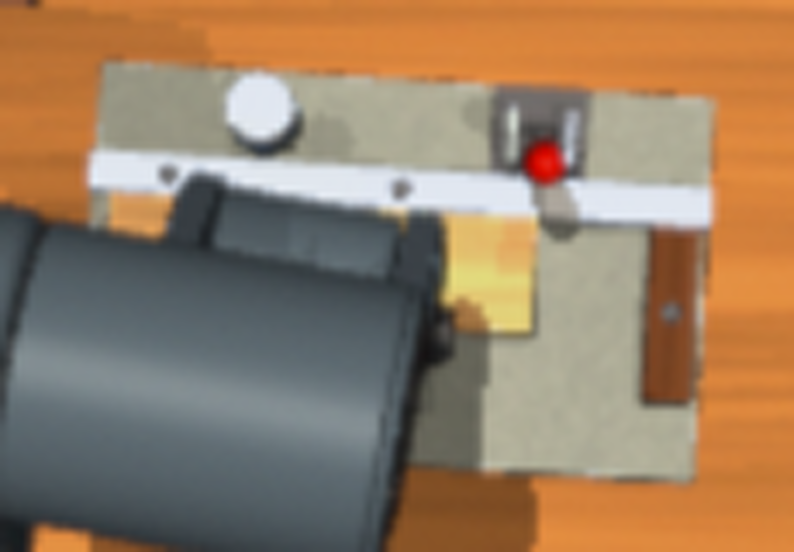

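>>> {"name": "step_arm", "arguments": {
  "commands": [
    [0,0.015,0,0],
    [-0.03,0.025,0,0],
    [-0.06,0.025,0.02,0],
    [-0.06,0.02,0.05,0],
    [-0.06,-0.01,0.085,0],
    [-0.06,-0.03,0.12,0],
    [-0.06,-0.039,0.149,0],
    [-0.06,-0.039,0.149,0]
  ],
  "jaw": 0
}}

```text
t: 4.28
tcp_pos: [0.5197, 0.1918, 0.0822]
tool_rot: [-0.492, 0.506, 0.492, 0.509]
force: [-0.2, 0.5, -0.4]
finger_gap: -0.0
```

```bash
python3 - <<'E'
from h import *
go(-.011,.187,.026)
E
```

```text
t 4.28 jig [-0.005   0.1922  0.0822] F [-0.2  0.5 -0.4] gap -0.00
cmd [ 0.0562  0.0061 -0.0053] 0.004
```

>>> {"name": "step_arm", "arguments": {
  "commands": [
    [0.025,0.003,-0.003,0],
    [0.045,0.006,-0.005,0.004],
    [0.056,0.006,-0.005,0.004],
    [0.056,0.006,-0.005,0.004]
  ]
}}

```text
t: 4.62
tcp_pos: [0.5119, 0.1864, 0.024]
tool_rot: [-0.49, 0.509, 0.492, 0.508]
force: [-0.3, -0.3, 1.1]
finger_gap: -0.002
```

```bash
python3 - <<'E'
from h import *
go(-.011,.105,.025)
t=cv2.cvtColor(optics.snapshot("wrist"),cv2.COLOR_RGB2BGR)
cv2.imwrite("pics/wrist5.png",t)
E
```

```text
t 4.62 jig [-0.0127  0.1866  0.024 ] F [-0.3 -0.3  1.1] gap -0.00
cmd [-0.0011 -0.0017 -0.0816] -0.0
```

View pics/wrist5.png

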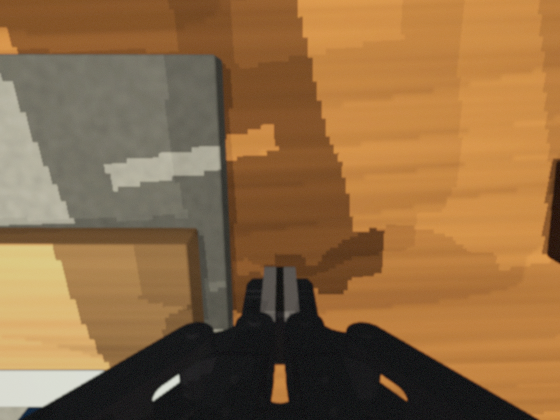

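>>> {"name": "step_arm", "arguments": {
  "commands": [
    [0,0,-0.01,0],
    [0,0,-0.018,0],
    [0,0,-0.024,0],
    [0,0,-0.03,0],
    [0,0,-0.037,0],
    [0,0,-0.044,0],
    [0,0,-0.051,0],
    [0,0,-0.058,0]
  ]
}}

```text
t: 5.33
tcp_pos: [0.5111, 0.128, 0.0254]
tool_rot: [-0.491, 0.508, 0.491, 0.509]
force: [0.3, 2.1, 1.6]
finger_gap: -0.001
```

```bash
python3 - <<'E'
from h import *
go(-.011,.105,.025)
t=cv2.cvtColor(optics.snapshot("top"),cv2.COLOR_RGB2BGR)
cv2.imwrite("pics/tc6.png",cv2.resize(t[165:245,215:330],None,fx=6.9,fy=6.9,interpolation=cv2.INTER_CUBIC))
E
```

```text
t 5.33 jig [-0.0114  0.1281  0.0254] F [0.3 2.1 1.6] gap -0.00
cmd [ 0.0003 -0.0004 -0.0231] -0.0
```

View pics/tc6.png

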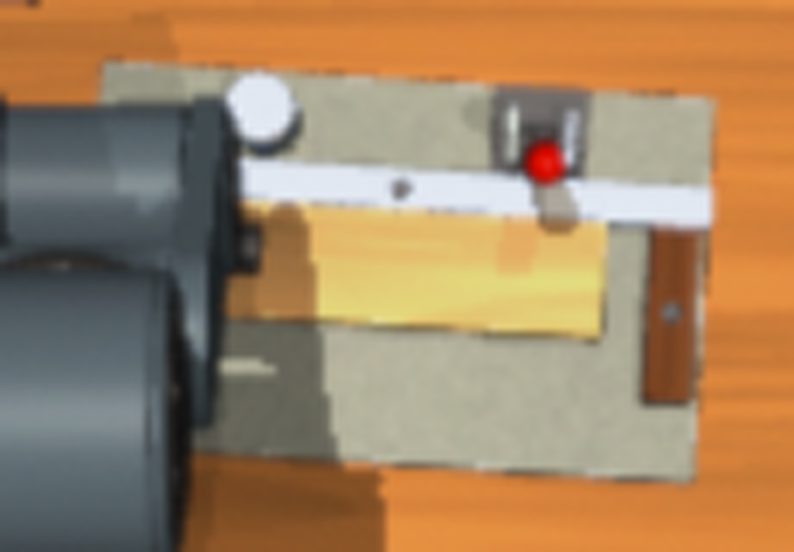

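>>> {"name": "step_arm", "arguments": {
  "commands": [
    [0,0,-0.005,0],
    [0,0,-0.01,0],
    [0,0,-0.014,0],
    [0,0,-0.018,0],
    [0,0,-0.021,0],
    [0,0,-0.023,0],
    [0,0,-0.024,0]
  ]
}}

```text
t: 5.97
tcp_pos: [0.5105, 0.1047, 0.0251]
tool_rot: [-0.489, 0.508, 0.491, 0.511]
force: [0.3, 15.3, -0.4]
finger_gap: -0.003
```

```bash
python3 - <<'E'
from h import *
go(-.011,.105,.025)
E
```

```text
t 5.97 jig [-0.0113  0.1049  0.0251] F [ 0.3 15.3 -0.4] gap -0.00
cmd [ 0.0001 -0.0003  0.0001] -0.004
```

>>> {"name": "step_arm", "arguments": {
  "commands": [
    [0,0,0.012,0],
    [-0.03,0,0.025,0],
    [-0.06,0.02,0.02,0],
    [-0.06,0.05,-0.01,0],
    [-0.06,0.08,-0.05,0],
    [-0.06,0.09,-0.09,0],
    [-0.055,0.09,-0.11,0],
    [-0.055,0.09,-0.11,0]
  ],
  "jaw": 0.06
}}

```text
t: 6.63
tcp_pos: [0.4154, -0.0056, 0.0793]
tool_rot: [-0.488, 0.51, 0.49, 0.512]
force: [0.2, -0.4, -0.7]
finger_gap: 0.7
```

```bash
python3 - <<'E'
from h import *
go(-.09,-.01,.021)
t=cv2.cvtColor(optics.snapshot("top"),cv2.COLOR_RGB2BGR)
cv2.imwrite("pics/tc7.png",cv2.resize(t[165:245,215:330],None,fx=6.9,fy=6.9,interpolation=cv2.INTER_CUBIC))
E
```

```text
t 6.63 jig [-0.1024 -0.0087  0.0793] F [ 0.2 -0.4 -0.7] gap 0.70
cmd [ 0.0583 -0.0124 -0.0014] -0.009
```

View pics/tc7.png

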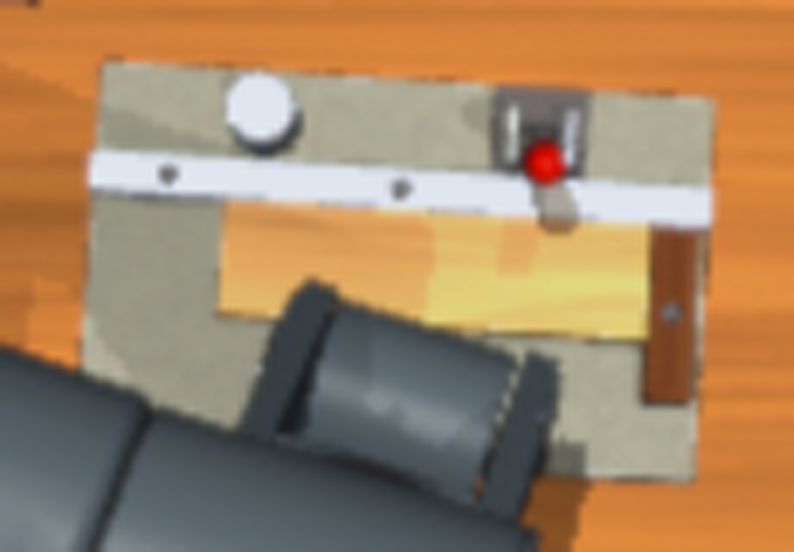

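The board looks home on both faces. I'll make one confirming push toward the fence.

>>> {"name": "step_arm", "arguments": {
  "commands": [
    [0.02,0.0,0,-0.009],
    [0.04,0.0,0,-0.009],
    [0.055,-0.005,-0.001,-0.009],
    [0.058,-0.02,-0.001,-0.009],
    [0.058,-0.035,-0.001,-0.009],
    [0.058,-0.045,-0.001,-0.009],
    [0.058,-0.051,-0.001,-0.009],
    [0.058,-0.054,-0.001,-0.009]
  ]
}}

```text
t: 7.35
tcp_pos: [0.4683, -0.0061, 0.0212]
tool_rot: [-0.489, 0.508, 0.494, 0.509]
force: [-7.0, -3.5, 2.7]
finger_gap: 0.706
```

```bash
python3 - <<'E'
from h import *
go(-.049,-.01,.021)
E
```

```text
t 7.35 jig [-0.0496 -0.0074  0.0212] F [-7.  -3.5  2.7] gap 0.71
cmd [ 0.0002 -0.0006 -0.0026] 0.002
```

>>> {"name": "step_arm", "arguments": {
  "commands": [
    [0,0.012,0,0],
    [-0.03,0.025,0,0],
    [-0.07,0.025,0,0],
    [-0.11,0.025,0,0],
    [-0.15,0.02,0,0],
    [-0.19,0.01,0,0],
    [-0.225,-0.005,-0.01,0],
    [-0.24,-0.03,-0.02,0]
  ],
  "jaw": 0
}}

```text
t: 8.02
tcp_pos: [0.4987, -0.0275, 0.2662]
tool_rot: [-0.492, 0.506, 0.493, 0.509]
force: [0.5, -0.9, -0.5]
finger_gap: -0.002
```

```bash
python3 - <<'E'
from h import *
p=optics.camera_params("top");ps=optics.camera_params("scene")
go(.085,-.07,.25)
t=cv2.cvtColor(optics.snapshot("top"),cv2.COLOR_RGB2BGR)
s=cv2.cvtColor(optics.snapshot("scene"),cv2.COLOR_RGB2BGR)
cv2.imwrite("pics/tc8.png",cv2.resize(t[165:245,215:330],None,fx=6.9,fy=6.9,interpolation=cv2.INTER_CUBIC))
cv2.imwrite("pics/sc8.png",cv2.resize(s[170:280,215:350],None,fx=5.4,fy=5.4,interpolation=cv2.INTER_CUBIC))
E
```

```text
t 8.02 jig [-0.0185 -0.0276  0.2662] F [ 0.5 -0.9 -0.5] gap -0.00
cmd [ 0.0162 -0.1032 -0.0428] 0.004
```

View pics/sc8.png

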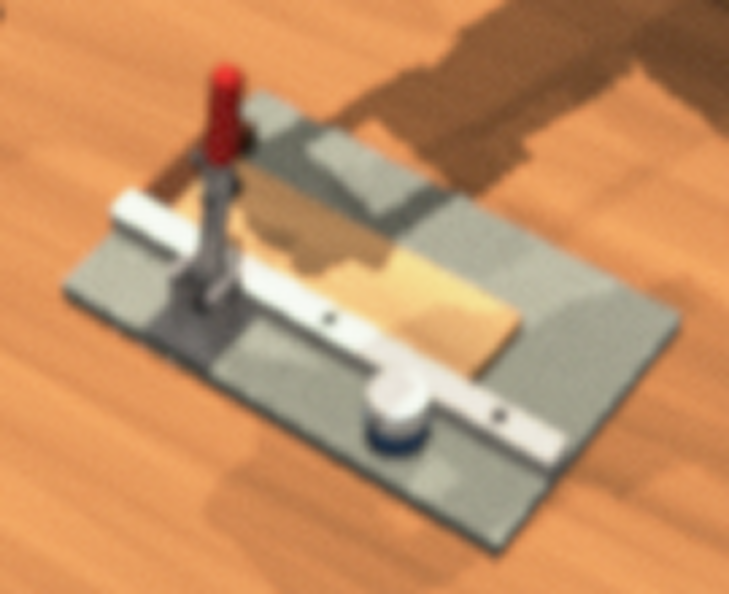

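View pics/tc8.png

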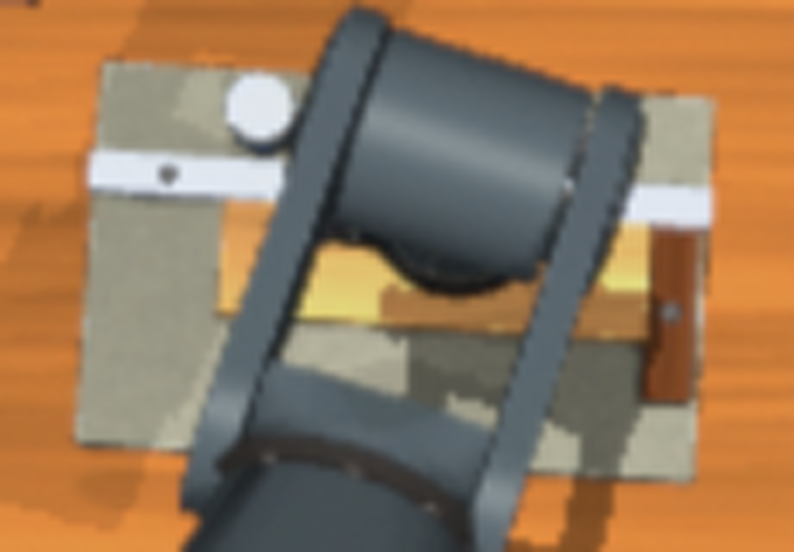

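The board is home in both views and the clamp is unchanged, still up near 1.37 rad. Next I'll move the fingers behind the red grip.

>>> {"name": "step_arm", "arguments": {
  "commands": [
    [0,-0.03,-0.012,0],
    [0,-0.06,-0.025,0],
    [0,-0.09,-0.037,0],
    [0,-0.105,-0.043,0.004],
    [0,-0.105,-0.043,0.004]
  ]
}}

```text
t: 8.53
tcp_pos: [0.6102, -0.0775, 0.2649]
tool_rot: [-0.493, 0.506, 0.488, 0.512]
force: [0.2, -1.1, 0.5]
finger_gap: -0.0
```

```bash
python3 - <<'E'
from h import *
go(.085,-.07,.172)
s=cv2.cvtColor(optics.snapshot("scene"),cv2.COLOR_RGB2BGR)
cv2.imwrite("pics/sc9.png",cv2.resize(s[100:280,175:350],None,fx=3.3,fy=3.3,interpolation=cv2.INTER_CUBIC))
cv2.imwrite("pics/wrist9.png",cv2.cvtColor(optics.snapshot("wrist"),cv2.COLOR_RGB2BGR))
E
```

```text
t 8.53 jig [ 0.0947 -0.0738  0.2649] F [ 0.2 -1.1  0.5] gap -0.00
cmd [0.0928 0.0107 0.0037] -0.003
```

View pics/sc9.png

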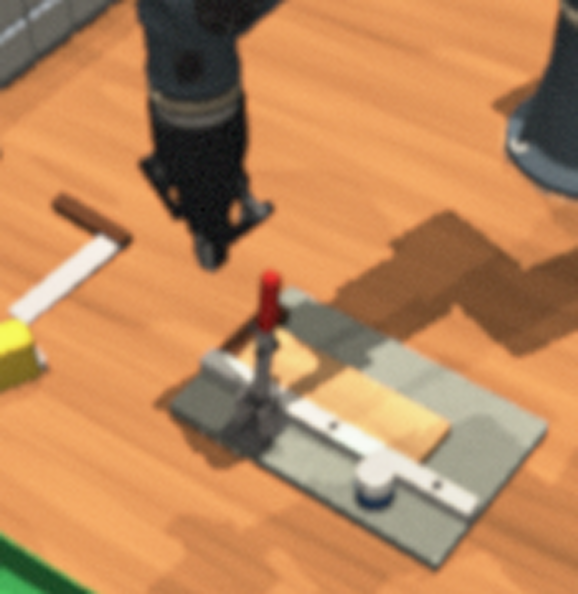

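View pics/wrist9.png

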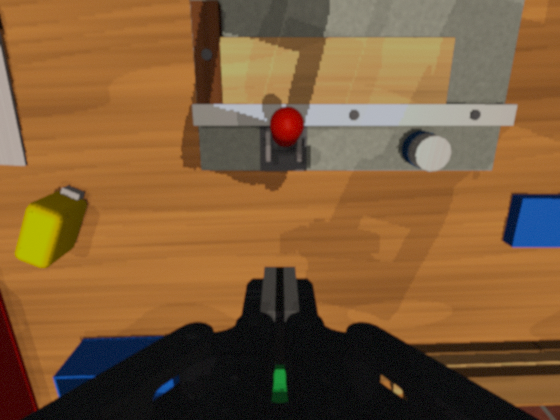

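>>> {"name": "step_arm", "arguments": {
  "commands": [
    [0.025,0.0,0.003,0],
    [0.055,0.0,0.004,0],
    [0.08,0.003,0.004,0],
    [0.093,0.006,0.004,0],
    [0.093,0.011,0.004,0],
    [0.093,0.011,0.004,0]
  ]
}}

```text
t: 9.13
tcp_pos: [0.593, -0.0696, 0.1709]
tool_rot: [-0.49, 0.508, 0.492, 0.51]
force: [0.4, 0.3, 0.1]
finger_gap: -0.002
```

```bash
python3 - <<'E'
from h import *
go(.052,-.07,.172)
cv2.imwrite("pics/wrist10.png",cv2.cvtColor(optics.snapshot("wrist"),cv2.COLOR_RGB2BGR))
E
```

```text
t 9.13 jig [ 0.0773 -0.0664  0.1709] F [0.4 0.3 0.1] gap -0.00
cmd [-0.0011  0.0253 -0.0036] -0.001
```

View pics/wrist10.png

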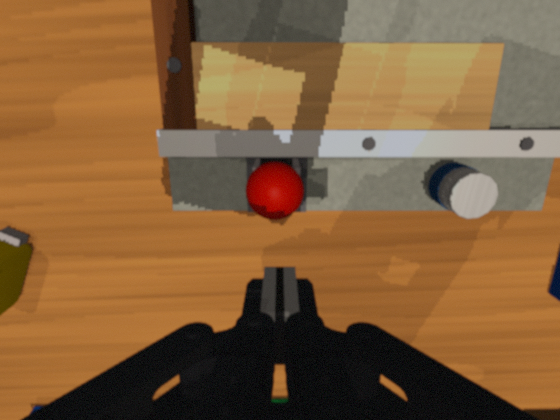

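>>> {"name": "step_arm", "arguments": {
  "commands": [
    [0,0.01,-0.003,0],
    [0,0.02,-0.003,0],
    [0,0.028,-0.003,0],
    [0.001,0.036,-0.003,0],
    [0.004,0.0455,-0.003,0],
    [0.008,0.057,-0.003,0],
    [0.0125,0.068,-0.003,0],
    [0.0125,0.068,-0.003,0]
  ]
}}

```text
t: 9.85
tcp_pos: [0.5251, -0.0704, 0.1597]
tool_rot: [-0.491, 0.507, 0.491, 0.511]
force: [-0.8, 0.4, -0.1]
finger_gap: 0.003
```

```bash
python3 - <<'E'
from h import *
go(-.0104,-.07,.145)
s=cv2.cvtColor(optics.snapshot("scene"),cv2.COLOR_RGB2BGR)
cv2.imwrite("pics/sc11.png",cv2.resize(s[100:280,175:350],None,fx=3.3,fy=3.3,interpolation=cv2.INTER_CUBIC))
cv2.imwrite("pics/wrist11.png",cv2.cvtColor(optics.snapshot("wrist"),cv2.COLOR_RGB2BGR))
E
```

```text
t 9.85 jig [ 0.0094 -0.0697  0.1597] F [-0.8  0.4 -0.1] gap 0.00
cmd [ 0.0146  0.0199 -0.0004] -0.001
```

View pics/sc11.png

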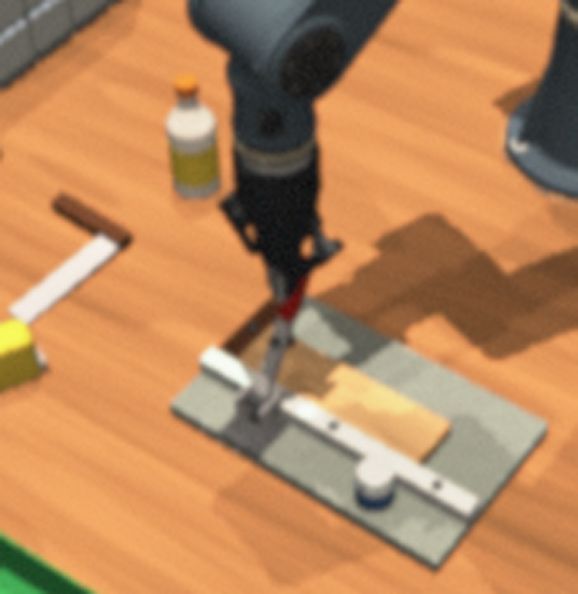

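View pics/wrist11.png

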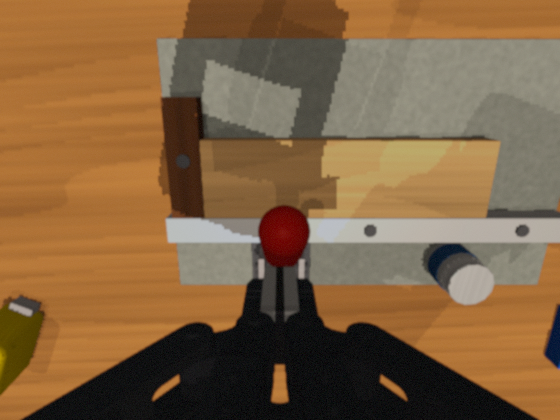

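>>> {"name": "step_arm", "arguments": {
  "commands": [
    [0.007,0.01,0,0],
    [0.0146,0.02,0,0],
    [0.023,0.029,0,0],
    [0.032,0.037,0,0],
    [0.042,0.044,0,0],
    [0.052,0.05,0,0],
    [0.063,0.055,0,0],
    [0.074,0.059,0,0]
  ]
}}

```text
t: 10.62
tcp_pos: [0.469, -0.0687, 0.0858]
tool_rot: [-0.492, 0.507, 0.49, 0.511]
force: [0.4, -0.9, 1.3]
finger_gap: 0.001
```

```bash
python3 - <<'E'
from h import *
go(-.054,-.07,.062)
s=cv2.cvtColor(optics.snapshot("scene"),cv2.COLOR_RGB2BGR)
cv2.imwrite("pics/sc12.png",cv2.resize(s[100:280,175:350],None,fx=3.3,fy=3.3,interpolation=cv2.INTER_CUBIC))
cv2.imwrite("pics/wrist12.png",cv2.cvtColor(optics.snapshot("wrist"),cv2.COLOR_RGB2BGR))
E
```

```text
t 10.62 jig [-0.0467 -0.0699  0.0858] F [ 0.4 -0.9  1.3] gap 0.00
cmd [ 0.0238  0.0074 -0.0002] -0.001
```

View pics/sc12.png

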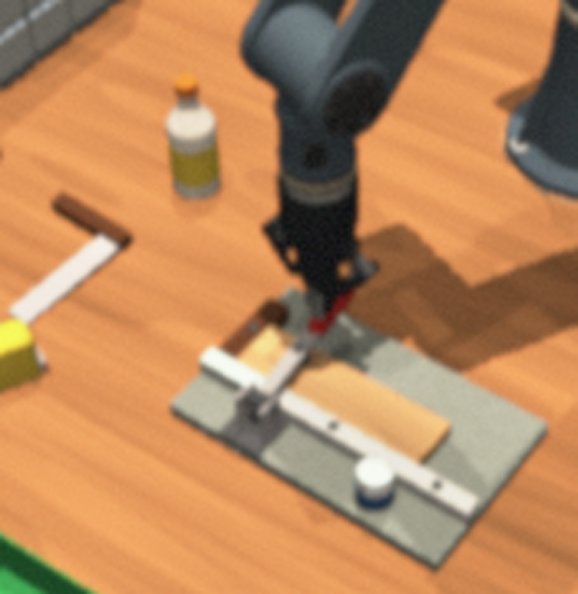

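View pics/wrist12.png

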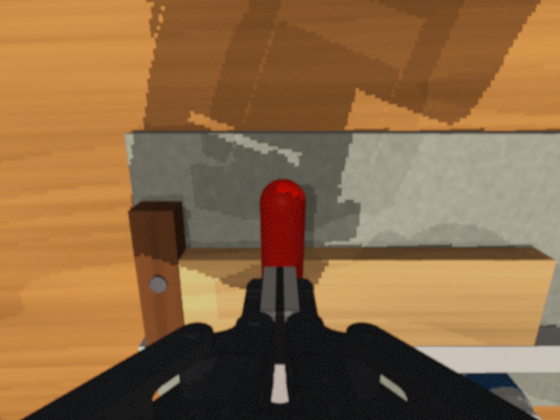

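>>> {"name": "step_arm", "arguments": {
  "commands": [
    [0.006,0.003,0,0],
    [0.011,0.005,0,0],
    [0.016,0.006,0,0],
    [0.02,0.007,0,0],
    [0.022,0.008,0,0],
    [0.024,0.008,0,0]
  ]
}}

```text
t: 11.22
tcp_pos: [0.4597, -0.0678, 0.0611]
tool_rot: [-0.491, 0.507, 0.491, 0.511]
force: [-1.4, -0.2, 27.2]
finger_gap: -0.003
```

```bash
python3 - <<'E'
from h import *
go(-.054,-.07,.062)
E
```

```text
t 11.22 jig [-0.056  -0.0693  0.0611] F [-1.4 -0.2 27.2] gap -0.00
cmd [-0.0009 -0.002  -0.0007] -0.002
```

It is pressing with 27 N at the grip and the pad is bearing. I'll hold briefly, then lift straight off.

>>> {"name": "step_arm", "arguments": {
  "commands": [
    [0.0005,0,0,0],
    [0.0005,0,0,0],
    [-0.005,0,0,0],
    [-0.03,0,0,0],
    [-0.07,0,0,0],
    [-0.1,0.02,0,0],
    [-0.12,0.05,0.03,0],
    [-0.12,0.05,0.05,0]
  ]
}}

```text
t: 11.88
tcp_pos: [0.4076, -0.0157, 0.1834]
tool_rot: [-0.49, 0.508, 0.491, 0.511]
force: [-0.2, 1.0, -1.2]
finger_gap: -0.004
```

```bash
python3 - <<'E'
from h import *
go(-.11,.2,.2)
E
```

```text
t 11.88 jig [-0.1099 -0.019   0.1834] F [-0.2  1.  -1.2] gap -0.00
cmd [-0.0157  0.001   0.2191] -0.004
```

>>> {"name": "step_arm", "arguments": {
  "commands": [
    [-0.005,0,0.03,0],
    [-0.01,0,0.07,0],
    [-0.015,0,0.11,0],
    [-0.015,0,0.15,0],
    [-0.015,0,0.19,0],
    [-0.015,0,0.22,0],
    [-0.015,0,0.24,0],
    [-0.015,0,0.24,0]
  ]
}}

```text
t: 12.55
tcp_pos: [0.4164, 0.2273, 0.1993]
tool_rot: [-0.491, 0.507, 0.492, 0.51]
force: [-0.2, -0.7, 0.2]
finger_gap: -0.001
```

```bash
python3 - <<'E'
from h import *
p=optics.camera_params("top")
t=cv2.cvtColor(optics.snapshot("top"),cv2.COLOR_RGB2BGR)
s=cv2.cvtColor(optics.snapshot("scene"),cv2.COLOR_RGB2BGR)
cv2.imwrite("pics/top13.png",t)
cv2.imwrite("pics/tc13.png",cv2.resize(t[165:245,215:330],None,fx=6.9,fy=6.9,interpolation=cv2.INTER_CUBIC))
cv2.imwrite("pics/sc13.png",cv2.resize(s[170:280,215:350],None,fx=5.4,fy=5.4,interpolation=cv2.INTER_CUBIC))
# predicted home board corners, grip tip for angles
for c in [(.02,.09),(.02,-.13),(-.04,-.13),(-.04,.09)]:
    print(c,(proj("top",np.r_[JR@c+JT,.038],p)-[215,165]+.5)*6.9-.5)
for a in (-.05,0,.05,.1,.15):
    W=np.r_[JR@[.055-.155*np.cos(a),-.07]+JT,.052+.155*np.sin(a)]
    print(a,(proj("top",W,p)-[215,165]+.5)*6.9-.5,(proj("scene",W)-[215,170]+.5)*5.4-.5)
E
```

```text
(0.02, 0.09) [224.90061806 197.16099367]
(0.02, -0.13) [653.02782962 223.01110739]
(-0.04, -0.13) [646.57996349 339.47055228]
(-0.04, 0.09) [217.18564744 313.44191277]
-0.05 [522.92030536 448.50927032] [359.65020271 131.10870876]
0 [523.3157234  448.16204272] [359.81273105 122.50852993]
0.05 [523.75934191 447.04424397] [359.61432648 114.20746825]
0.1 [524.25063723 445.14876886] [359.05090066 106.22671205]
0.15 [524.78893756 442.47052468] [358.11893322  98.58743012]
```

View pics/tc13.png

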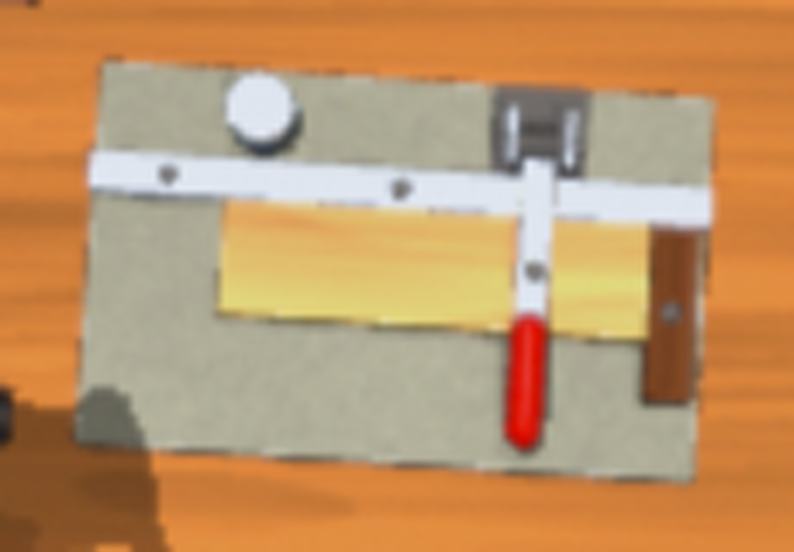

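View pics/sc13.png

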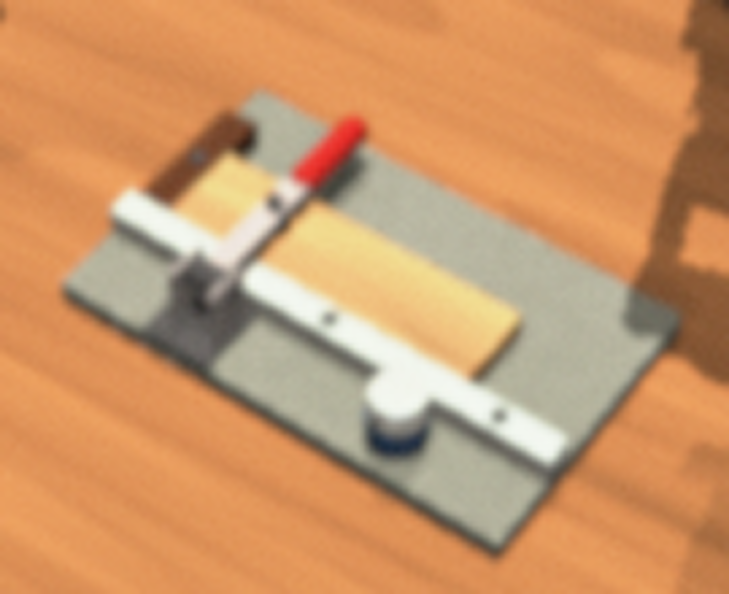

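View pics/top13.png

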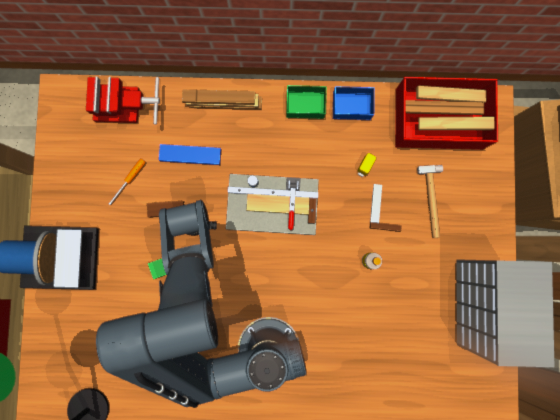

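The last pictures show the board home. In the top crop its near corners are at (218,313) and (646,340), against (217,313) and (647,339) predicted for home. The clamp tip, at about (357,122) in the scene crop, fits an angle near 0. The bystanders show no movement and the robot is clear.

```bash
python3 -c "
from h import *
s=telemetry.sense();print(s['t'],s['force'],abs(s['qd']).max());print(manip.sign_off())"
```

```text
12.65 [-0.57465645  0.56870924  0.08687149] 0.03884298028252107
the job is handed in; nothing more can be done
None
```

The board is home against the fence and end stop, and the clamp is down on it. I handed the job in at about 12.7 s, with the arm clear of everything.

**What I did:** With the clamp still up at about 1.37 rad, I pushed the board against the fence. I then slid it along to the end stop until it met 15 N, and pushed it against the fence once more at about 7 N. After that I pulled the clamp over from behind its red grip, pressed it down with 27 N at the grip, and lifted off.

**Last checks:**
- **Board:** in the top view its visible near corners lie within about 1 mm of the predicted home position.
- **Clamp:** its tip in the scene view fits an angle of about 0 rad.
- **Other things:** none showed any movement in the top view. The arm hides part of the offcut there.
- **Not measured:** I couldn't read the pad's force on the board after release. I infer it from the 27 N press and the stiff hinge.

No check failed or disagreed.

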